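# Roll the guide pin onto the gauge's measuring line and take the reading

## Task

Two ground guide pins lie on the stage of the optical diameter gauge. Push the top of the thicker one sideways with your fingertips to roll it, never dragging or lifting it, until it lies along the white measuring line and centred over it, with the gauge's light beam crossing it, and let it come to rest there untouched. Then press the big round start key of the controller all the way down to take the reading and let it go; leave the thin pin and everything else where they are.

Things in the scene. Friction and masses are not known exactly. Their poses are not given: they have to be found in the camera images.
- thick_pin_center (a point): centre of the thicker pin: smooth solid steel cylinder, 24 mm in diameter, 100 mm long, 0.36 kg, lying on the mat (centre 12 mm above it) 50 to 80 mm to either side of the line, within 0.06 rad of parallel. Its x axis is the pin's axis. Stroke its top and it rolls half as far, stopping within a few mm when let go; a finger pushed against its side rubs and may jam
- thin_pin_center (a point): the centre of the thin pin: steel cylinder 14 mm in diameter, 80 mm long, lying on the mat on the other side of the line (centre 7 mm above the mat), x along its axis. Leave it alone
- line (a point): middle of the white measuring line, on the surface of the stage's rubber mat, 30 mm above the table. x runs along the line (4 mm wide, 222 mm long: its ends show beyond the pin), y along the light beam from receiver to transmitter, z up. The mat is level, 226 mm in x by 246 mm in y
- gauge: the fixed optical gauge, 450 mm long in y; origin on the table 30 mm below the line's middle, axes as the line's, turned up to 0.2 rad. Two grey heads stand at its +y and -y ends, 62 mm wide in x, 75 mm long in y, faces with the beam windows 149 mm from the line, tops 52 mm above the mat; the beam runs between the windows, across the line's middle
- thumbscrew_a_foot (a point): the underside centre of a knurled thumbscrew standing head down on the mat near the line's +x end: head 22 mm in diameter, 42 mm tall in all. Leave it alone
- start_key_top (a point): the middle of the top face of the round black start key, 26 mm in diameter, on the flat top of the grey controller (140 x 100 mm, 45 mm high, fixed, left or right of the gauge). The key's face lies 67 mm above the table and goes straight down 6 mm. Behind it, 70 mm or more to the +x side, is the controller's tilted display, whose top is about 90 mm above the table
- thumbscrew_b: another such thumbscrew standing head down on the table beyond the gauge (origin: underside centre). Leave it alone
- ring_gauge: a steel ring, 60 mm outside, 16 mm high, lying on the table beyond the gauge (origin: underside centre). Leave it alone
- cleaner_bottle: a white bottle, 52 mm in diameter, 130 mm tall, standing on the table beyond the gauge (origin: underside centre). Leave it alone
- screwdriver: a screwdriver 170 mm long lying on the table near the robot (origin: under its middle). Leave it alone
- start_key (a joint): travel of the start key in m: 0 up, 0.006 fully down; a spring pushes it back up, 5 N hold it fully down
Mind the look-alikes: they are no part of the job. Leave any green, orange or yellow look-alike of the part that bears thick_pin_center alone.

How it is judged:
By the outcome, as a careful person would: the job done as asked, in the order asked, and still so for the second after the job is handed in, with the robot touching nothing.
It also fails if it takes over 64 s, if anything falls off the work surface, if the arm or the gripper's body presses on something with over 40 N, if the wrist force passes 120 N, or if a joint passes its speed limit or range.

## Robot

A 7-joint arm with a two-finger parallel gripper is mounted at the origin on the work surface. World frame = base frame: x ahead of the robot, y to its left, z up, the work surface at z = 0. Lengths are in m, angles in degrees, forces in N, time in s.
With the tool pointing down it reaches from about 0.425 to 0.875 m from the base axis. Payload 4.7 kg.
Tool frame: the origin (TCP) lies between the finger pads; the fingertips stand 8 mm ahead of it and the grasp point (between the pads) lies 11 mm behind it; z points along the fingers, y is the line along which they close (so a half turn about z gives the same grasp; the last joint's range is limited). The gripper opens to 87 mm and grips with 3 to 60 N. Pads are 19 mm wide; open, the fingers measure 117 mm over their backs; the gripper's body (75 mm by 190 mm) begins 51 mm behind the grasp point.
Start: joints at [-70.01, 18.392, -4.016, 83.108, 1.295, 78.541, -3.26], TCP at [0.214, 0.614, 0.231] pointing down, gripper open.
Joint ranges: [-163.93, 163.93], [-17.29, 119.83], [-79.2, 71.16], [3.27, 140.29], [-89.18, 269.18], [5.43, 117.66], [-154.24, 154.24]. Speed limits (degrees/s): [147.25, 147.25, 180, 180, 180, 180, 180].

## Interface

Orientations are given as [roll, pitch, yaw] about the fixed x, y, z axes, in that order (R = Rz(yaw) Ry(pitch) Rx(roll)).
In Python, from cell import env, viewer gives the robot as it stands. The module is installed in compiled form; this text tells all that it offers.
- The arm moves only by the tool arm_command, never from a script. Its argument "series" is a list of rows, each a list of 2 entries, a list of its own where there are three numbers: the shift along the tool's x, y, z in mm, then the turn about the tool's z in rad. A call has exactly 5 rows; each row is the pose to reach, as a shift and turn from the pose commanded when the call began, along the tool's axes at that moment; what a row does not reach only later rows make up. A row lasts 1/10 s, in which the tool goes at most 50 mm and 8.59 degrees, less where a joint would pass 70% of its speed; a pose out of reach is approached as far as the arm can. A call with a gripper value outside its range is refused whole. "grip" is the gripper command: -1 is fully open, 1 is shut, values between are in proportion, set as the call begins (left out, the last holds). The fingers move at their own pace and stop on an object; "grip_force" is the grip in N (left out, the last holds). Time passes only in rows, so rows that repeat a pose let the fingers close, or fill a call up. It gives the time, the measured TCP pose, the force, the opening and the grip force at its end, in the units of the state.
- env.get_obs(): the state, without advancing time (a new reading comes with each control period).
- viewer.read_camera(name): name is "scene" or "top" or "wrist"; returns (picture, depth): 384x512x3 uint8, blue, green, red; 384x512 float32, m along the optical axis (not along the pixel's ray), 0 where there is no reading.
- viewer.calibration(name): a dict with "K" (3x3 intrinsics, pixels), "T" (4x4, takes a point from camera to world coordinates); the wrist camera has in their place "hand_eye" (4x4, takes a point from camera to tool coordinates, whose origin is the TCP and whose axes are the flange's). Camera axes: x right, y up, looking along -z (the intrinsics and any distortion apply to the point x, -y, -z); pixel columns grow to the right and rows downward; lengths in m; the calibration is good to about 2 mm. A picture is of the moment at which its call begins: read the wrist's pose just before it. calibration takes no time and is no camera call.
- env.sign_off(): hands the job in; it is judged then, once.
The state is a dict: "time_s": time; "qpos": joint angles; "joint_velocities": joint speeds; "effort": joint torques, N m; "tool_pos": TCP position; "tool_rot": TCP orientation; "force": force on the tool from outside, world axes, zero at the start; "wrist_torque": the same for the moment, N m; "grip_width": finger opening in m; "grasp_force": force on a finger pad.
Only numpy, scipy, OpenCV 4.12 (cv2) and the standard library are available. Lean on these libraries where they do the work, as an engineer would, in place of code of your own. Each camera call takes 0.05 s, during which the arm holds its last target. There are 200 camera calls.

## Working session

There is one attempt and no reset: what is moved stays moved. The work goes in short steps, Python scripts to look and compute and a tool call to move; the robot and the scene stay as the last step left them, time stands still between calls to the robot, and variables do not carry over. Pictures are saved under pics/ and viewed, at most 10 in all, crops included, and the job is handed in when it is done.

Besides the shell and the picture viewer there is one more tool, called by a JSON object that holds its "api" and its "payload". arm_command: Moves the arm, as the interface text tells. Its arguments: {"type":"object","properties":{"series":{"type":"array"},"grip":{"type":"number"},"grip_force":{"type":"number"}},"required":["series"]}

```bash
mkdir -p pics
python3 - <<'E'
from cell import env, viewer
import cv2, numpy as np
o=env.get_obs(); print({k:np.round(v,3) for k,v in o.items()})
a,d=viewer.read_camera("top"); s,d2=viewer.read_camera("scene")
np.savez("first.npz",a=a,d=d,s=s,d2=d2)
cv2.imwrite("pics/top.png",cv2.resize(a,(800,600)));cv2.imwrite("pics/scene.png",s)
for n in("top","scene","wrist"):print(n,viewer.calibration(n))
E
```

```text
{'time_s': np.float64(0.0), 'qpos': array([-70.01 ,  18.439,  -4.016,  83.174,   1.294,  78.54 ,  -3.262]), 'joint_velocities': array([ 0.073, -0.07 ,  0.052, -0.054,  0.066, -0.142,  0.049]), 'effort': array([-0.0000e+00, -4.9130e+01, -4.0400e-01, -3.1252e+01, -6.4000e-02,
        4.4000e-02,  0.0000e+00]), 'tool_pos': array([0.213, 0.613, 0.229]), 'tool_rot': array([-1.79892e+02,  4.00000e-03,  1.60819e+02]), 'force': array([-0.156, -0.612, -0.708]), 'wrist_torque': array([-0.004, -0.   ,  0.026]), 'grasp_force': np.float64(0.0), 'grip_width': np.float64(0.087)}
top {'K': array([[391.51159628,   0.        , 257.2316169 ],
       [  0.        , 391.51159628, 191.1534429 ],
       [  0.        ,   0.        ,   1.        ]]), 'T': array([[ 0.01383877,  0.99186588, -0.12653287,  0.32944897],
       [-0.99971912,  0.01129004, -0.02083789,  0.01621501],
       [-0.01923983,  0.1267857 ,  0.99174352,  1.12960122],
       [ 0.        ,  0.        ,  0.        ,  1.        ]])}
scene {'K': array([[384.38687456,   0.        , 254.52619713],
       [  0.        , 384.38687456, 190.65177611],
[... 221 characters left out ...]
1e-01],
       [ 8.76949974e-04,  7.04498467e-01,  7.09704967e-01,
         9.87483162e-01],
       [ 0.00000000e+00,  0.00000000e+00,  0.00000000e+00,
         1.00000000e+00]])}
wrist {'K': array([[283.11154362,   0.        , 253.30744972],
       [  0.        , 283.11154362, 192.14067945],
       [  0.        ,   0.        ,   1.        ]]), 'hand_eye': array([[-7.39566241e-04,  9.65160209e-01,  2.61658603e-01,
         7.10880074e-02],
       [ 9.99999485e-01,  5.31899382e-04,  8.64476610e-04,
         1.45170937e-03],
       [ 6.95182375e-04,  2.61659108e-01, -9.65160105e-01,
        -1.53547798e-01],
       [ 0.00000000e+00,  0.00000000e+00,  0.00000000e+00,
         1.00000000e+00]])}
```

View pics/top.png

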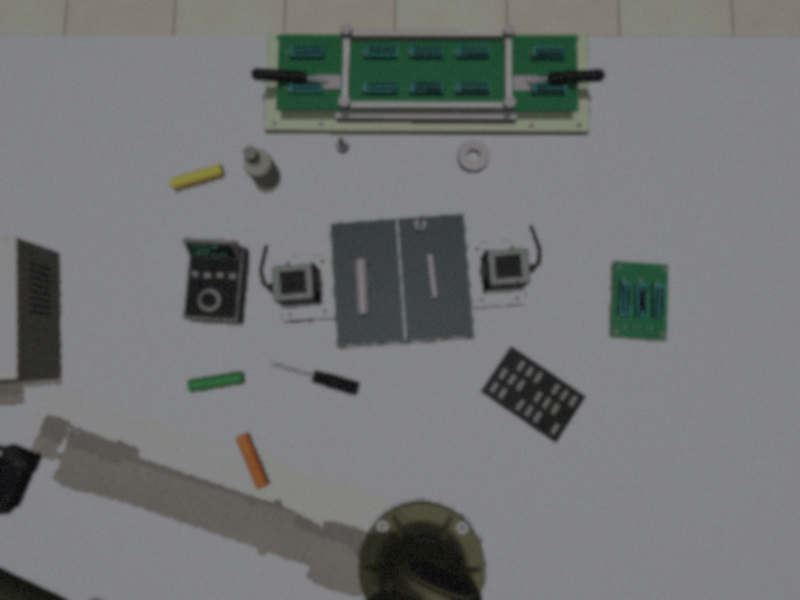

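View pics/scene.png

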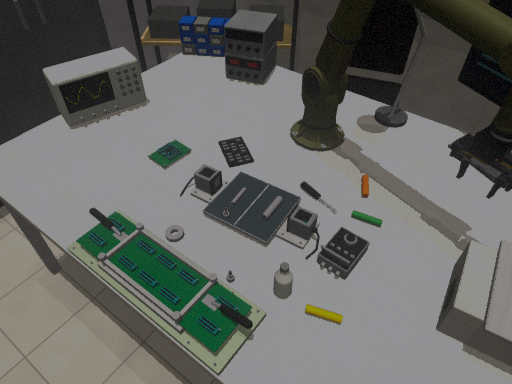

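The top view shows the thick pin at about (362,287), the thin pin at (432,276), the white line from (398,220) to (405,340) and the start key at (209,299), all in 800x600 pixels. The scene view agrees, and the green, orange and yellow rods are decoys.

```bash
cat > h.py <<'E'
import numpy as np, cv2
from cell import env, viewer
from scipy.spatial.transform import Rotation as R
def camT(name,obs=None):
    c=viewer.calibration(name)
    if name!="wrist": return c["K"],c["T"]
    T=np.eye(4);T[:3,:3]=R.from_euler("xyz",obs["tool_rot"],degrees=True).as_matrix();T[:3,3]=obs["tool_pos"]
    return c["K"],T@c["hand_eye"]
def ray(K,T,uv,z):
    uv=np.atleast_2d(np.float64(uv)); d=np.c_[(uv[:,0]-K[0,2])/K[0,0],-(uv[:,1]-K[1,2])/K[1,1],-np.ones(len(uv))]@T[:3,:3].T
    return T[:3,3]+d*((z-T[2,3])/d[:,2])[:,None]
def blobs(mask,off=(0,0),amin=30):
    out=[]
    for c in cv2.findContours(mask.astype(np.uint8),cv2.RETR_EXTERNAL,cv2.CHAIN_APPROX_NONE)[0]:
        if cv2.contourArea(c)>=amin:
            (x,y),(w,h),a=cv2.minAreaRect(c); b=cv2.boxPoints(((x,y),(w,h),a))
            i=0 if np.linalg.norm(b[0]-b[1])<np.linalg.norm(b[1]-b[2]) else 1
            e=np.array([(b[i]+b[(i+1)%4])/2,(b[(i+2)%4]+b[(i+3)%4])/2])+off
            out.append((e,max(w,h),min(w,h)))
    return out
E
python3 - <<'E'
from h import *
z=np.load("first.npz");a=z["a"];K,T=camT("top")
g=cv2.cvtColor(a,cv2.COLOR_BGR2GRAY)
x0,y0,x1,y1=214,142,298,220
m=g[y0:y1,x0:x1]>105
print(np.percentile(g[y0:y1,x0:x1],[10,50,90,97]))
for e,l,w in blobs(m,(x0,y0),15):
    p=ray(K,T,e,.03+(.012 if w>3.5 else 0)); print(e.round(1).tolist(),round(l,1),round(w,1),p.round(4).tolist(),np.linalg.norm(p[0]-p[1]).round(4), np.degrees(np.arctan2(*(p[0]-p[1])[[1,0]])).round(2))
k=a[180:205,120:148]
print("key",ray(K,T,[[209/1.5625,299/1.5625]],.067))
cv2.imwrite("pics/keytop.png",cv2.resize(np.hstack([a[150:210,115:175],a[140:200,210:270],a[140:200,250:310]]),None,fx=4,fy=4,interpolation=cv2.INTER_CUBIC))
E
```

```text
[ 60.  65.  89. 108.]
[[297.0, 218.0], [264.0, 218.0]] 33.0 2.0 [[0.3952, -0.0732, 0.03], [0.394, 0.0193, 0.03]] 0.0924 -89.27
[[230.2, 166.9], [231.7, 199.0]] 32.1 3.2 [[0.5386, 0.1177, 0.03], [0.4465, 0.1113, 0.03]] 0.0923 3.98
[[274.6, 163.9], [277.6, 188.0]] 24.3 1.7 [[0.5487, -0.0092, 0.03], [0.4793, -0.0183, 0.03]] 0.07 7.47
key [[0.46057888 0.37853683 0.067     ]]
```

View pics/keytop.png

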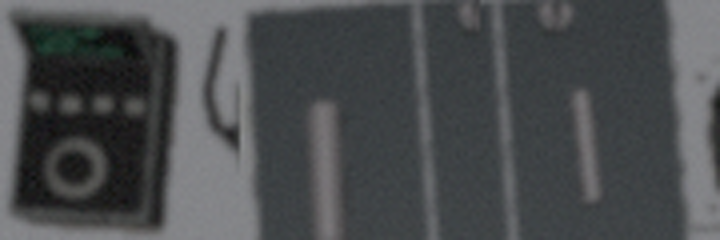

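{"api": "arm_command", "payload": {"series": [[[-36,-33,0],0],[[-72,-66,0],0],[[-108,-99,0],0],[[-144,-132,0],0],[[-180,-165,0],0]], "grip": -0.2}}

```text
time_s: 0.6
tool_pos: [0.3299, 0.3968, 0.2302]
tool_rot: [-180.0, -0.0, 160.8]
force: [1.0, -0.2, -0.1]
grip_width: 0.0564
grasp_force: 0.0
```

{"api": "arm_command", "payload": {"series": [[[-36,-33,0],0],[[-72,-66,0],0],[[-108,-99,0],0],[[-144,-132,0],0],[[-180,-165,0],0]]}}

```text
time_s: 1.1
tool_pos: [0.4456, 0.1819, 0.2304]
tool_rot: [180.0, -0.0, 160.8]
force: [0.6, 0.6, -0.5]
grip_width: 0.0524
grasp_force: 0.0
```

{"api": "arm_command", "payload": {"series": [[[-35,-31,0],0.14],[[-70,-63,0],0.28],[[-70,-63,0],0.42],[[-70,-63,0],0.56],[[-70,-63,0],0.7]]}}

```text
time_s: 1.6
tool_pos: [0.4905, 0.1009, 0.2301]
tool_rot: [-180.0, -0.0, 120.3]
force: [-0.1, -0.6, 0.2]
grip_width: 0.0523
grasp_force: 0.0
```

{"api": "arm_command", "payload": {"series": [[[0,0,0],0.14],[[0,0,0],0.28],[[0,0,0],0.42],[[0,0,0],0.47],[[0,0,0],0.47]]}}

```text
time_s: 2.1
tool_pos: [0.4903, 0.1014, 0.2302]
tool_rot: [-180.0, 0.0, 93.8]
force: [-0.2, 0.1, -0.7]
grip_width: 0.0519
grasp_force: 0.0
```

Run:
```python
from h import *
o=env.get_obs();print(o["time_s"],o["tool_pos"],o["tool_rot"],o["force"],o["grip_width"])
w,d=viewer.read_camera("wrist");np.savez("w1.npz",w=w,d=d,pos=o["tool_pos"],rot=o["tool_rot"])
cv2.imwrite("pics/w1.png",w)
```

```text
2.1 [0.49031274 0.10139024 0.23019274] [-1.79961901e+02  8.94522898e-03  9.37831635e+01] [-0.18218821  0.11791635 -0.72732053] 0.05188740973662238
```

View pics/w1.png

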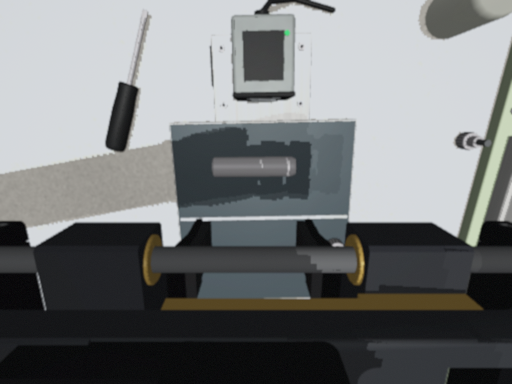

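Wrist view: the pin lies at rows 157-177, columns 213-295. The line is at row ~217, columns 180-347, and the fingers are below it.

```bash
cat >> h.py <<'E'
def refine(g,K,T,pin=True,pr=(150,186),pc=(200,310),lr=(205,232),lc=(184,340),show=True):
    """pin: mid-row per column by edges; line: brightness peak per column"""
    res={}
    rows=np.arange(*lr);sub=g[lr[0]:lr[1],lc[0]:lc[1]].astype(float);sub=cv2.GaussianBlur(sub,(5,1),0)
    pk=sub.argmax(0);v=sub.max(0);cols=np.arange(*lc);ok=v>np.median(sub)+40
    P=ray(K,T,np.c_[cols[ok],rows[pk[ok]]],.03)
    for _ in range(3):
        f=np.polyfit(P[:,0],P[:,1],1);r=abs(P[:,1]-np.polyval(f,P[:,0]));P=P[r<max(.0015,2*np.median(r))]
    res["line"]=f;res["lx"]=(P[:,0].min(),P[:,0].max(),len(P))
    return res
def dirdeg(f): return np.degrees(np.arctan(f[0]))
E
python3 - <<'E'
from h import *
z=np.load("w1.npz");w=z["w"];o=dict(tool_pos=z["pos"],tool_rot=z["rot"]);K,T=camT("wrist",o)
g=cv2.cvtColor(w,cv2.COLOR_BGR2GRAY)
r=refine(g,K,T);print(r,dirdeg(r["line"]))
print("col profiles");print(g[145:225:2,230].tolist());print(g[145:225:2,265].tolist());print("row",g[167,200:312:2].tolist())
print("line row ends",[g[213:222,c].max() for c in range(172,190)],[g[213:222,c].max() for c in range(338,356)])
# depth
dd=z["d"]; 
def pt(u,v):
    dz=dd[v,u];c=np.array([(u-K[0,2])/K[0,0]*dz,-(v-K[1,2])/K[1,1]*dz,-dz]);return T[:3,:3]@c+T[:3,3]
for u,v in[(230,167),(265,167),(280,167),(200,140),(330,200)]:print(u,v,pt(u,v).round(4))
E
```

```text
{'line': array([0.08439005, 0.00117131]), 'lx': (np.float64(0.4028801196949649), np.float64(0.6078351573710806), 154)} 4.823764310192206
col profiles
[58, 59, 57, 58, 57, 58, 80, 106, 112, 117, 130, 130, 118, 112, 103, 90, 59, 54, 54, 55, 53, 52, 52, 53, 54, 54, 63, 64, 71, 92, 104, 103, 103, 102, 102, 104, 185, 202, 113, 99]
[58, 57, 57, 56, 57, 58, 88, 108, 112, 119, 129, 129, 116, 111, 103, 89, 59, 53, 53, 53, 52, 53, 52, 53, 53, 64, 64, 86, 106, 107, 106, 105, 105, 104, 103, 121, 211, 177, 99, 100]
row [55, 54, 55, 54, 54, 57, 100, 129, 131, 131, 131, 131, 131, 130, 130, 130, 130, 130, 130, 130, 130, 130, 131, 130, 129, 130, 129, 130, 129, 129, 132, 162, 128, 129, 129, 129, 129, 129, 127, 128, 128, 128, 128, 132, 193, 146, 126, 121, 74, 53, 53, 52, 52, 52, 53, 85]
line row ends [np.uint8(217), np.uint8(217), np.uint8(217), np.uint8(217), np.uint8(217), np.uint8(214), np.uint8(194), np.uint8(148), np.uint8(171), np.uint8(206), np.uint8(212), np.uint8(212), np.uint8(212), np.uint8(211), np.uint8(212), np.uint8(212), np.uint8(212), np.uint8(213)] [np.uint8(211), np.uint8(210), np.uint8(211), np.uint8(211), np.uint8(211), np.uint8(211), np.uint8(212), np.uint8(211), np.uint8(202), np.uint8(171), np.uint8(161), np.uint8(201), np.uint8(216), np.uint8(218), np.uint8(218), np.uint8(217), np.uint8(217), np.uint8(218)]
230 167 [0.4626 0.1132 0.0535]
265 167 [0.5038 0.1158 0.053 ]
280 167 [0.5216 0.1169 0.0526]
200 140 [0.4221 0.1399 0.0279]
330 200 [0.5931 0.0737 0.0293]
```

```bash
cat >> h.py <<'E'
def pinfit(g,K,T,box,th=75):
    """axis fit y=ax+b from silhouette mid per column; box u0,u1,v0,v1"""
    u0,u1,v0,v1=box;m=g[v0:v1,u0:u1]>th
    n,lab,st,_=cv2.connectedComponentsWithStats(m.astype(np.uint8));k=1+st[1:,4].argmax();m=lab==k
    cols=np.where(m.sum(0)>8)[0];a=np.array([[c+u0,v0+(np.where(m[:,c])[0][[0,-1]].mean())] for c in cols])
    P=ray(K,T,a,.042);f=np.polyfit(P[3:-3,0],P[3:-3,1],1)
    return f,P[[0,-1]]
def report(box,o,w,line=None):
    K,T=camT("wrist",o);g=cv2.cvtColor(w,cv2.COLOR_BGR2GRAY)
    f,E=pinfit(g,K,T,box);c=E.mean(0)
    L=line if line is not None else refine(g,K,T)["line"]
    s=(c[1]-np.polyval(L,c[0]))*np.cos(np.arctan(L[0]))
    print("pin c",c.round(4),"ang",dirdeg(f).round(2),"line",L,dirdeg(L).round(2),"offset mm",(s*1e3).round(2),"len",np.linalg.norm(E[0]-E[1]).round(4))
E
python3 - <<'E'
from h import *
z=np.load("w1.npz");w=z["w"];o=dict(tool_pos=z["pos"],tool_rot=z["rot"])
report((195,308,148,186),o,w)
K,T=camT("wrist",o);print("line ends",ray(K,T,[[179.5,217.5],[347.5,215.5]],.03))
E
```

```text
pin c [0.4903 0.1145 0.042 ] ang 3.23 line [0.08439005 0.00117131] 4.82 offset mm 71.68 len 0.1013
line ends [[0.39691413 0.03666403 0.03      ]
 [0.61895917 0.05410499 0.03      ]]
```

{"api": "arm_command", "payload": {"series": [[[10,0,40],-0.01],[[20,0,80],-0.01],[[20,0,120],-0.01],[[20,0,155],-0.01],[[20,0,163],-0.01]]}}

```text
time_s: 2.65
tool_pos: [0.486, 0.1204, 0.0637]
tool_rot: [-179.6, 0.1, 94.4]
force: [-0.3, 0.1, -0.1]
grip_width: 0.0519
grasp_force: 0.0
```

{"api": "arm_command", "payload": {"series": [[[0,0,1],0],[[0,0,2],0],[[0,0,3],0],[[0,0,3.5],0],[[0,0,3.5],0]]}}

```text
time_s: 3.15
tool_pos: [0.4899, 0.1217, 0.065]
tool_rot: [179.9, -0.0, 94.4]
force: [-0.0, -0.1, -0.0]
grip_width: 0.0521
grasp_force: 0.0
```

{"api": "arm_command", "payload": {"series": [[[0,0,0.3],0],[[0,0,0.6],0],[[0,0,0.9],0],[[0,0,1],0],[[0,0,1],0]]}}

```text
time_s: 3.65
tool_pos: [0.4892, 0.1214, 0.063]
tool_rot: [-180.0, -0.0, 94.4]
force: [-0.4, -0.1, 0.1]
grip_width: 0.052
grasp_force: 0.0
```

{"api": "arm_command", "payload": {"series": [[[0,0,0.3],0],[[0,0,0.6],0],[[0,0,0.8],0],[[0,0,0.8],0],[[0,0,0.8],0]]}}

```text
time_s: 4.15
tool_pos: [0.4893, 0.1214, 0.0624]
tool_rot: [180.0, -0.0, 94.4]
force: [-1.4, -0.3, 2.4]
grip_width: 0.0523
grasp_force: 0.7
```

{"api": "arm_command", "payload": {"series": [[[0,0,0.2],0],[[0,0,0.4],0],[[0,0,0.5],0],[[0,0,0.5],0],[[0,0,0.5],0]]}}

```text
time_s: 4.65
tool_pos: [0.4894, 0.1215, 0.0622]
tool_rot: [180.0, -0.0, 94.4]
force: [-1.7, -0.4, 5.1]
grip_width: 0.0521
grasp_force: 2.7
```

{"api": "arm_command", "payload": {"series": [[[-1,0,0],0],[[-3,0,0],0],[[-6,0,0],0],[[-9,0,0],0],[[-12,0,0],0]]}}

```text
time_s: 5.15
tool_pos: [0.4902, 0.1096, 0.0622]
tool_rot: [180.0, -0.0, 94.4]
force: [-1.9, -0.3, 6.0]
grip_width: 0.0523
grasp_force: 2.8
```

{"api": "arm_command", "payload": {"series": [[[-3,0,0],0],[[-6,0,0],0],[[-9,0,0],0],[[-11,0,0],0],[[-12,0,0],0]]}}

```text
time_s: 5.65
tool_pos: [0.4912, 0.0975, 0.0622]
tool_rot: [180.0, -0.0, 94.3]
force: [-2.4, -0.6, 5.3]
grip_width: 0.052
grasp_force: 2.8
```

```bash
cat > look.py <<'E'
from h import *
import sys
o=env.get_obs();print(o["time_s"],o["tool_pos"].round(4),o["force"].round(1))
w,d=viewer.read_camera("wrist");n=sys.argv[1];cv2.imwrite(f"pics/{n}.png",w);np.savez(n+".npz",w=w,d=d,pos=o["tool_pos"],rot=o["tool_rot"])
E
python3 look.py s1
```

```text
5.65 [0.4912 0.0975 0.0622] [-2.4 -0.6  5.3]
```

View pics/s1.png

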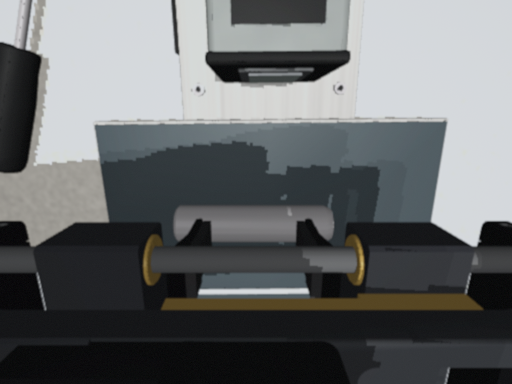

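The pin is rolling: it now sits at rows 205-243, columns 175-332, under both fingertips. I'll lift and measure.

{"api": "arm_command", "payload": {"series": [[[0,0,-4],0],[[0,0,-8],0],[[4,0,-8],0],[[10,0,-8],0],[[12,0,-8],0]]}}

```text
time_s: 6.2
tool_pos: [0.4899, 0.1106, 0.0696]
tool_rot: [-180.0, -0.0, 94.4]
force: [0.4, -0.1, 0.3]
grip_width: 0.0523
grasp_force: 0.0
```

```bash
python3 look.py s2
python3 - <<'E'
from h import *
z=np.load("s1.npz")
for n in("s1","s2"):
    z=np.load(n+".npz");o=dict(tool_pos=z["pos"],tool_rot=z["rot"]);g=cv2.cvtColor(z["w"],cv2.COLOR_BGR2GRAY)
    for c in(225,250,280):print(n,c,g[180:300:3,c].tolist())
E
```

```text
6.2 [0.4899 0.1106 0.0696] [ 0.4 -0.1  0.3]
s1 225 [55, 54, 54, 53, 54, 53, 52, 53, 55, 87, 101, 106, 110, 117, 127, 130, 123, 120, 112, 105, 94, 51, 43, 52, 59, 64, 68, 70, 69, 67, 62, 62, 93, 91, 91, 91, 119, 218, 153, 87]
s1 250 [55, 53, 54, 54, 53, 53, 53, 52, 54, 87, 99, 106, 111, 117, 126, 128, 124, 121, 113, 107, 96, 51, 43, 52, 59, 64, 68, 69, 69, 67, 62, 84, 92, 92, 91, 90, 143, 218, 134, 87]
s1 280 [54, 54, 54, 52, 53, 53, 68, 51, 54, 87, 100, 106, 110, 117, 124, 126, 126, 121, 115, 107, 97, 76, 42, 52, 60, 64, 67, 69, 69, 68, 62, 84, 92, 90, 91, 90, 159, 217, 128, 87]
s2 225 [55, 54, 53, 53, 53, 54, 54, 53, 53, 52, 51, 51, 52, 56, 86, 100, 106, 110, 117, 129, 128, 123, 76, 52, 59, 64, 67, 70, 69, 68, 62, 85, 92, 93, 92, 91, 91, 89, 89, 87]
s2 250 [55, 54, 53, 54, 53, 53, 53, 54, 52, 53, 52, 52, 52, 56, 85, 100, 106, 110, 117, 127, 127, 124, 77, 52, 61, 63, 68, 69, 69, 67, 62, 84, 93, 92, 92, 91, 90, 90, 89, 104]
s2 280 [55, 54, 53, 53, 72, 89, 71, 55, 50, 51, 52, 51, 50, 55, 85, 100, 106, 110, 117, 125, 126, 124, 76, 51, 60, 64, 67, 68, 69, 68, 63, 84, 92, 92, 91, 90, 90, 90, 90, 104]
```

```bash
cat >> h.py <<'E'
L0=np.array([.08439,.00117])
def edgepin(n,cols=range(205,300,3),rows=(150,243),th=75):
    z=np.load(n+".npz");o=dict(tool_pos=z["pos"],tool_rot=z["rot"]);K,T=camT("wrist",o);g=cv2.cvtColor(z["w"],cv2.COLOR_BGR2GRAY).astype(float)
    uv=[]
    for c in cols:
        col=g[:,c]
        for r in range(*rows):
            if (col[r:r+10]>th).all(): 
                uv.append([c,r-(col[r]-th)/(col[r]-col[r-1])]);break
    P=ray(K,T,uv,.042);d=P-T[:3,3];P[:,1]-=.012*np.hypot(d[:,1],d[:,2])/abs(d[:,2])
    f=np.polyfit(P[:,0],P[:,1],1);r=P[:,1]-np.polyval(f,P[:,0]);k=abs(r)<.0012;f=np.polyfit(P[k,0],P[k,1],1)
    x=z["pos"][0];y=np.polyval(f,x);off=(y-np.polyval(L0,x))*np.cos(np.arctan(L0[0]))
    print(n,"pin y at tool x",y.round(4),"ang",dirdeg(f).round(2),"(line 4.82) off mm",(off*1e3).round(2),"tool-pin mm",((z["pos"][1]-y)*1e3).round(1),k.sum())
    lr=(rows[1]+30,330)
E
python3 -c "
from h import *
edgepin('w1',range(216,290,3));edgepin('s1');edgepin('s2')"
```

```text
w1 pin y at tool x 0.1138 ang 4.38 (line 4.82) off mm 71.0 tool-pin mm -12.4 25
 ** On entry to DLASCL parameter number  4 had an illegal value
 ** On entry to DLASCL parameter number  4 had an illegal value
 ** On entry to DLASCL parameter number  4 had an illegal value
 ** On entry to DLASCL parameter number  4 had an illegal value
 ** On entry to DLASCL parameter number  5 had an illegal value
 ** On entry to DLASCL parameter number  4 had an illegal valueh.py:53: RuntimeWarning: divide by zero encountered in scalar divide
  uv.append([c,r-(col[r]-th)/(col[r]-col[r-1])]);break
h.py:11: RuntimeWarning: invalid value encountered in multiply
  return T[:3,3]+d*((z-T[2,3])/d[:,2])[:,None]
Traceback (most recent call last):
  File "h.py", line 55, in edgepin
    f=np.polyfit(P[:,0],P[:,1],1);r=P[:,1]-np.polyval(f,P[:,0]);k=abs(r)<.0012;f=np.polyfit(P[k,0],P[k,1],1)
numpy.linalg.LinAlgError: SVD did not converge in Linear Least Squares
```

```bash
sed -i 's/if (col\[r:r+10\]>th).all():/if (col[r:r+8]>th).all() and col[r-1]<=th:/; s/rows=(150,243)/rows=(151,243)/' h.py; python3 -c "
from h import *
edgepin('w1',range(216,290,3));edgepin('s1');edgepin('s2')"
```

```text
w1 pin y at tool x 0.1138 ang 4.38 (line 4.82) off mm 71.0 tool-pin mm -12.4 25
s1 pin y at tool x 0.1013 ang 4.33 (line 4.82) off mm 58.45 tool-pin mm -3.8 22
s2 pin y at tool x 0.1009 ang 4.38 (line 4.82) off mm 58.22 tool-pin mm 9.7 15
```

{"api": "arm_command", "payload": {"series": [[[-3,0,0],0],[[-3,0,4],0],[[-3,0,6.5],0],[[-3,0,8],0],[[-3,0,8],0]]}}

```text
time_s: 6.75
tool_pos: [0.4903, 0.1063, 0.0622]
tool_rot: [-180.0, -0.0, 94.3]
force: [-2.5, -0.8, 5.2]
grip_width: 0.0528
grasp_force: 2.9
```

{"api": "arm_command", "payload": {"series": [[[-1,0,0],0],[[-3,0,0],0],[[-6,0,0],0],[[-9,0,0],0],[[-13,0,0],0]]}}

```text
time_s: 7.25
tool_pos: [0.4912, 0.0937, 0.0622]
tool_rot: [-180.0, -0.0, 94.4]
force: [-2.0, 0.1, 5.7]
grip_width: 0.0519
grasp_force: 2.8
```

{"api": "arm_command", "payload": {"series": [[[-4,0,0],0],[[-8,0,0],0],[[-11,0,0],0],[[-13,0,0],0],[[-13,0,0],0]]}}

```text
time_s: 7.75
tool_pos: [0.4923, 0.0802, 0.0622]
tool_rot: [-180.0, -0.0, 94.3]
force: [-1.4, -0.3, 5.0]
grip_width: 0.0522
grasp_force: 2.9
```

{"api": "arm_command", "payload": {"series": [[[0,0,-4],0],[[4,0,-8],0],[[13,0,-8],0],[[13,0,-8],0],[[13,0,-8],0]]}}

```text
time_s: 8.25
tool_pos: [0.4912, 0.0941, 0.0696]
tool_rot: [-180.0, 0.0, 94.4]
force: [0.2, -0.9, 0.3]
grip_width: 0.0523
grasp_force: 0.0
```

```bash
python3 look.py s3; python3 -c "
from h import *
edgepin('s3')"
```

```text
8.25 [0.4912 0.0941 0.0696] [ 0.2 -0.9  0.3]
s3 pin y at tool x 0.0882 ang 4.39 (line 4.82) off mm 45.38 tool-pin mm 5.9 29
```

{"api": "arm_command", "payload": {"series": [[[1,0,0],0],[[1,0,4],0],[[1,0,6.5],0],[[1,0,8],0],[[1,0,8],0]]}}

```text
time_s: 8.8
tool_pos: [0.4912, 0.0944, 0.0622]
tool_rot: [-180.0, -0.0, 94.3]
force: [-2.4, -0.8, 5.7]
grip_width: 0.0522
grasp_force: 3.0
```

{"api": "arm_command", "payload": {"series": [[[-1,0,0],0],[[-3,0,0],0],[[-6,0,0],0],[[-9,0,0],0],[[-13,0,0],0]]}}

```text
time_s: 9.3
tool_pos: [0.4921, 0.0817, 0.0622]
tool_rot: [-180.0, -0.0, 94.4]
force: [-2.9, -0.1, 6.2]
grip_width: 0.0523
grasp_force: 2.9
```

{"api": "arm_command", "payload": {"series": [[[-4,0,0],0],[[-8,0,0],0],[[-11,0,0],0],[[-13,0,0],0],[[-13,0,0],0]]}}

```text
time_s: 9.8
tool_pos: [0.4932, 0.0682, 0.0622]
tool_rot: [-180.0, -0.0, 94.3]
force: [-1.9, -0.2, 6.4]
grip_width: 0.0523
grasp_force: 2.9
```

{"api": "arm_command", "payload": {"series": [[[0,0,-4],0],[[4,0,-8],0],[[13,0,-8],0],[[13,0,-8],0],[[13,0,-8],0]]}}

```text
time_s: 10.3
tool_pos: [0.4921, 0.0821, 0.0696]
tool_rot: [-180.0, 0.0, 94.4]
force: [-0.6, -0.2, 0.2]
grip_width: 0.0518
grasp_force: 0.0
```

{"api": "arm_command", "payload": {"series": [[[0,0,0],0],[[0,0,4],0],[[0,0,6.5],0],[[0,0,8],0],[[0,0,8],0]]}}

```text
time_s: 10.8
tool_pos: [0.4922, 0.0814, 0.0622]
tool_rot: [-180.0, -0.0, 94.3]
force: [-2.9, 0.3, 7.0]
grip_width: 0.0523
grasp_force: 3.0
```

{"api": "arm_command", "payload": {"series": [[[-1,0,0],0],[[-3,0,0],0],[[-6,0,0],0],[[-9,0,0],0],[[-13,0,0],0]]}}

```text
time_s: 11.3
tool_pos: [0.4931, 0.0687, 0.0622]
tool_rot: [-180.0, -0.0, 94.4]
force: [-3.3, -0.3, 6.2]
grip_width: 0.0526
grasp_force: 3.0
```

{"api": "arm_command", "payload": {"series": [[[-4,0,0],0],[[-8,0,0],0],[[-11,0,0],0],[[-13,0,0],0],[[-13,0,0],0]]}}

```text
time_s: 11.8
tool_pos: [0.4942, 0.0552, 0.0622]
tool_rot: [-180.0, -0.0, 94.3]
force: [-1.8, -0.3, 6.2]
grip_width: 0.0523
grasp_force: 3.0
```

{"api": "arm_command", "payload": {"series": [[[0,0,-4],0],[[4,0,-8],0],[[13,0,-8],0],[[13,0,-8],0],[[13,0,-8],0]]}}

```text
time_s: 12.3
tool_pos: [0.4931, 0.0691, 0.0696]
tool_rot: [-180.0, 0.0, 94.4]
force: [-0.0, -0.1, -0.4]
grip_width: 0.0523
grasp_force: 0.0
```

```bash
python3 look.py s4; python3 -c "
from h import *
edgepin('s4')"
```

```text
12.3 [0.4931 0.0691 0.0696] [-0.  -0.1 -0.4]
s4 pin y at tool x 0.0619 ang 4.36 (line 4.82) off mm 19.05 tool-pin mm 7.2 29
```

{"api": "arm_command", "payload": {"series": [[[0,0,0],0],[[0,0,4],0],[[0,0,6.5],0],[[0,0,8],0],[[0,0,8],0]]}}

```text
time_s: 12.85
tool_pos: [0.4932, 0.0684, 0.0622]
tool_rot: [-180.0, -0.0, 94.3]
force: [-2.2, -0.3, 5.9]
grip_width: 0.0518
grasp_force: 3.0
```

{"api": "arm_command", "payload": {"series": [[[-1,0,0],0],[[-3,0,0],0],[[-6,0,0],0],[[-9,0,0],0],[[-13,0,0],0]]}}

```text
time_s: 13.35
tool_pos: [0.4941, 0.0558, 0.0622]
tool_rot: [-180.0, -0.0, 94.4]
force: [-2.6, -0.8, 6.4]
grip_width: 0.052
grasp_force: 2.9
```

{"api": "arm_command", "payload": {"series": [[[-4,0,0],0],[[-8,0,0],0],[[-11,0,0],0],[[-13,0,0],0],[[-13,0,0],0]]}}

```text
time_s: 13.85
tool_pos: [0.4951, 0.0423, 0.0622]
tool_rot: [-180.0, -0.0, 94.3]
force: [-2.6, -0.3, 5.9]
grip_width: 0.0524
grasp_force: 3.0
```

{"api": "arm_command", "payload": {"series": [[[0,0,-6],0],[[4,0,-40],0],[[13,0,-80],0],[[13,0,-100],0],[[13,0,-100],0]]}}

```text
time_s: 14.35
tool_pos: [0.4967, 0.0563, 0.1653]
tool_rot: [179.6, -0.1, 94.4]
force: [0.5, -0.3, -0.1]
grip_width: 0.0523
grasp_force: 0.0
```

{"api": "arm_command", "payload": {"series": [[[0,0,0],0],[[0,0,0],0],[[0,0,0],0],[[0,0,0],0],[[0,0,0],0]]}}

```text
time_s: 14.85
tool_pos: [0.494, 0.0555, 0.1611]
tool_rot: [-179.9, 0.0, 94.3]
force: [0.8, 0.7, 0.5]
grip_width: 0.0521
grasp_force: 0.0
```

```bash
python3 look.py s5
```

```text
14.85 [0.494  0.0555 0.1611] [0.8 0.7 0.5]
```

View pics/s5.png

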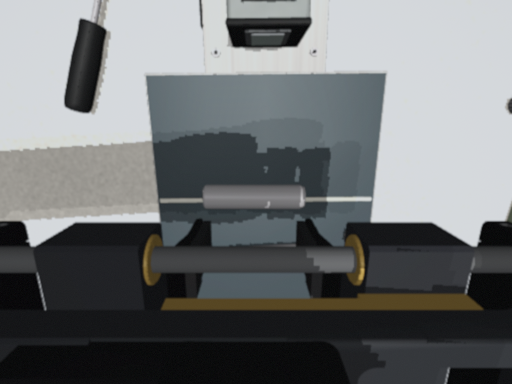

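The pin now lies close to the line: rows 185-208, columns 203-305. Line stubs show at row ~199 on both sides.

```bash
cat >> h.py <<'E'
def both(n,cols=(210,298),prow=(165,230),lrow=(185,215),lc=((163,198),(312,370)),th=75):
    z=np.load(n+".npz");o=dict(tool_pos=z["pos"],tool_rot=z["rot"]);K,T=camT("wrist",o);g=cv2.cvtColor(z["w"],cv2.COLOR_BGR2GRAY).astype(float)
    uv=[]
    for c in [*range(*lc[0]),*range(*lc[1])]:
        v=g[lrow[0]:lrow[1],c];b=np.clip(v-np.median(v)-25,0,None)
        if b.sum()>40: uv.append([c,lrow[0]+(b*np.arange(len(b))).sum()/b.sum()])
    P=ray(K,T,uv,.03);L=np.polyfit(P[:,0],P[:,1],1);k=abs(P[:,1]-np.polyval(L,P[:,0]))<.0012;L=np.polyfit(P[k,0],P[k,1],1)
    up=[];lo=[]
    for c in range(*cols,2):
        col=g[prow[0]:prow[1],c];i=np.where(col>th)[0]
        i=i[[sum(col[j:j+8]>th)==8 or sum(col[j-7:j+1]>th)==8 for j in i]]
        if len(i)<8: continue
        up.append([c,prow[0]+i[0]-.5]);lo.append([c,prow[0]+i[-1]+.5])
    for nm,e,s in(("upper",up,-1),("lower",lo,1)):
        Q=ray(K,T,e,.042);d=Q-T[:3,3];Q[:,1]+=s*.012*np.hypot(d[:,1],d[:,2])/abs(d[:,2])
        f=np.polyfit(Q[:,0],Q[:,1],1);k2=abs(Q[:,1]-np.polyval(f,Q[:,0]))<.001;f=np.polyfit(Q[k2,0],Q[k2,1],1);x=.497
        print(n,nm,"line",L.round(4),dirdeg(L).round(2),k.sum(),"pin ang",dirdeg(f).round(2),k2.sum(),"pin y",np.polyval(f,x).round(4),"off mm",((np.polyval(f,x)-np.polyval(L,x))*996.5).round(2),"tool-pin",((z["pos"][1]-np.polyval(f,z["pos"][0]))*1e3).round(1))
E
python3 -c "
from h import *
both('s5')"
```

```text
s5 upper line [0.0846 0.0009] 4.83 93 pin ang 4.37 34 pin y 0.0497 off mm 6.71 tool-pin 6.0
s5 lower line [0.0846 0.0009] 4.83 93 pin ang 4.27 5 pin y 0.027 off mm -15.93 tool-pin 28.7
```

```bash
python3 -c "
from h import *
both('s5',prow=(165,212),cols=(212,290))
g=cv2.cvtColor(np.load('s5.npz')['w'],cv2.COLOR_BGR2GRAY)
for c in(180,225,250,290,340):print(c,g[178:218,c].tolist())"
```

```text
s5 upper line [0.0846 0.0009] 4.83 93 pin ang 4.37 39 pin y 0.0497 off mm 6.71 tool-pin 6.0
s5 lower line [0.0846 0.0009] 4.83 93 pin ang 3.21 39 pin y 0.0499 off mm 6.92 tool-pin 5.7
180 [53, 54, 53, 53, 53, 53, 53, 52, 53, 54, 52, 52, 52, 52, 52, 51, 51, 51, 50, 69, 114, 148, 153, 144, 115, 70, 50, 51, 51, 52, 51, 51, 50, 54, 59, 62, 61, 62, 61, 62]
225 [53, 53, 55, 53, 54, 56, 63, 78, 91, 98, 104, 107, 110, 112, 115, 119, 123, 128, 133, 135, 130, 125, 121, 117, 115, 113, 110, 105, 99, 92, 75, 55, 50, 52, 51, 56, 62, 63, 63, 62]
250 [53, 54, 53, 55, 54, 55, 63, 79, 90, 97, 103, 105, 108, 111, 115, 119, 122, 127, 131, 134, 131, 126, 121, 118, 115, 114, 110, 106, 101, 92, 76, 55, 52, 56, 62, 63, 63, 63, 62, 62]
290 [52, 53, 53, 53, 53, 53, 62, 77, 89, 98, 103, 107, 109, 111, 114, 119, 122, 125, 131, 133, 131, 128, 123, 120, 118, 116, 112, 108, 103, 95, 78, 58, 51, 55, 60, 61, 61, 61, 61, 61]
340 [93, 94, 94, 93, 93, 93, 93, 94, 93, 93, 92, 93, 92, 92, 92, 92, 91, 94, 127, 181, 212, 215, 198, 150, 100, 89, 90, 91, 90, 90, 90, 90, 90, 89, 90, 93, 97, 98, 97, 97]
```

{"api": "arm_command", "payload": {"series": [[[0,0,40],0],[[0,0,80],0],[[0,0,90],0],[[0,0,93],0],[[0,0,93],0]]}}

```text
time_s: 15.4
tool_pos: [0.4951, 0.0557, 0.0697]
tool_rot: [179.9, -0.0, 94.3]
force: [0.1, 0.4, 0.3]
grip_width: 0.0523
grasp_force: 0.0
```

{"api": "arm_command", "payload": {"series": [[[0,0,3],0],[[0,0,5],0],[[0,0,6.5],0],[[0,0,7],0],[[0,0,7],0]]}}

```text
time_s: 15.9
tool_pos: [0.4947, 0.0557, 0.0623]
tool_rot: [180.0, -0.0, 94.4]
force: [-0.2, 0.3, 3.3]
grip_width: 0.0521
grasp_force: 1.5
```

{"api": "arm_command", "payload": {"series": [[[-1,0,0],-0.001],[[-2.5,0,0],-0.003],[[-4,0,0],-0.005],[[-5.5,0,0],-0.007],[[-7,0,0],-0.009]]}}

```text
time_s: 16.4
tool_pos: [0.4952, 0.0485, 0.0622]
tool_rot: [180.0, -0.0, 94.9]
force: [-1.8, 0.3, 4.5]
grip_width: 0.0522
grasp_force: 2.7
```

{"api": "arm_command", "payload": {"series": [[[-2,0,0],-0.002],[[-4,0,0],-0.004],[[-5.5,0,0],-0.007],[[-6.5,0,0],-0.009],[[-6.5,0,0],-0.009]]}}

```text
time_s: 16.9
tool_pos: [0.4957, 0.0418, 0.0622]
tool_rot: [180.0, -0.0, 95.4]
force: [-1.3, -0.6, 5.8]
grip_width: 0.0517
grasp_force: 2.8
```

{"api": "arm_command", "payload": {"series": [[[0,0,-2],0],[[0,0,-6],0],[[4,0,-40],0],[[13,0,-80],0],[[13,0,-100],0]]}}

```text
time_s: 17.4
tool_pos: [0.4953, 0.0564, 0.1647]
tool_rot: [179.8, -0.1, 95.5]
force: [0.3, 0.2, 0.4]
grip_width: 0.0525
grasp_force: 0.0
```

{"api": "arm_command", "payload": {"series": [[[0,0,0],0],[[0,0,0],0],[[0,0,0],0],[[0,0,0],0],[[0,0,0],0]]}}

```text
time_s: 17.9
tool_pos: [0.4935, 0.0548, 0.1607]
tool_rot: [-179.9, 0.0, 95.4]
force: [0.5, -0.7, 0.0]
grip_width: 0.0521
grasp_force: 0.0
```

```bash
python3 look.py s6;python3 -c "
from h import *
both('s6',prow=(165,217),cols=(212,290))"
```

```text
17.9 [0.4935 0.0548 0.1607] [ 0.5 -0.7  0. ]
s6 upper line [0.0848 0.0008] 4.85 93 pin ang 4.38 39 pin y 0.0421 off mm -0.81 tool-pin 13.0
s6 lower line [0.0848 0.0008] 4.85 93 pin ang 4.03 33 pin y 0.0423 off mm -0.59 tool-pin 12.8
```

View pics/s6.png

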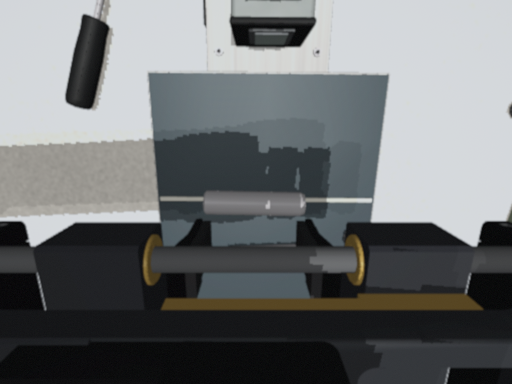

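The pin sits on the line: offset about -0.7 mm and about 0.5° off parallel. The stubs show at row ~200 on both sides and the pin is at rest. Next is the start key.

{"api": "arm_command", "payload": {"series": [[[0,0,-40],0],[[46,-2,-40],0],[[92,-4,-40],0],[[138,-6,-40],0],[[184,-8,-40],0]], "grip": 1, "grip_force": 20}}

```text
time_s: 18.45
tool_pos: [0.4685, 0.2391, 0.2017]
tool_rot: [180.0, -0.0, 95.4]
force: [0.8, -0.3, -0.4]
grip_width: 0.0199
grasp_force: 0.0
```

{"api": "arm_command", "payload": {"series": [[[46,0,0],0],[[93,0,0],0],[[93,0,0],0],[[93,0,0],0],[[93,0,0],0]]}}

```text
time_s: 18.95
tool_pos: [0.4607, 0.3285, 0.2014]
tool_rot: [-180.0, 0.1, 95.3]
force: [-0.3, -0.0, 0.2]
grip_width: 0.0007
grasp_force: 0.0
```

```bash
python3 look.py k1
```

```text
18.95 [0.4607 0.3285 0.2014] [-0.3 -0.   0.2]
```

View pics/k1.png

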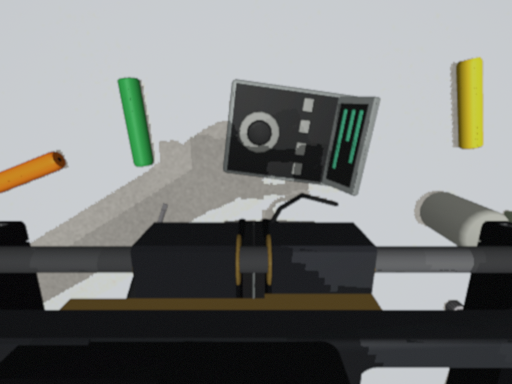

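The start key is the black disc at about (260,131), inside its silver bezel. The display is to its right, at columns 330-375.

Run:
```python
from h import *
z=np.load("k1.npz");o=dict(tool_pos=z["pos"],tool_rot=z["rot"]);K,T=camT("wrist",o)
g=cv2.cvtColor(z["w"],cv2.COLOR_BGR2GRAY)
n,lab,st,ce=cv2.connectedComponentsWithStats((g[105:160,233:288]<80).astype(np.uint8))
k=lab[26,27];uv=ce[k]+[233,105];p=ray(K,T,uv,.067)[0]
print(uv,st[k],p)
d=p-o["tool_pos"];Rm=R.from_euler("xyz",o["tool_rot"],degrees=True).as_matrix();print("tool shift mm",Rm.T@d*1e3)
```

```text
[258.90086207 132.56681034] [ 14  16  24  25 464] [0.46189894 0.38459422 0.067     ]
tool shift mm [ 55.89723158   6.3844025  134.28420994]
```

Run:
```python
from h import *
z=np.load("k1.npz");o=dict(tool_pos=z["pos"],tool_rot=z["rot"]);K,T=camT("wrist",o);dd=z["d"]
def pt(u,v):
    dz=dd[v,u];c=np.array([(u-K[0,2])/K[0,0]*dz,-(v-K[1,2])/K[1,1]*dz,-dz]);return (T[:3,:3]@c+T[:3,3]).round(4)
for u,v in[(259,132),(257,128),(238,160),(265,175),(180,100),(400,160),(140,120)]:print(u,v,pt(u,v))
f=np.load("first.npz")
def proj(n,p):
    K,T=camT(n);q=np.linalg.inv(T)@np.r_[p,1];return (K@[q[0]/-q[2],-q[1]/-q[2],1])[:2].round(1)
for p in([.4619,.3846,.067],[.4606,.3785,.067]):print(p,"top",proj("top",p),"scene",proj("scene",p))
# green rod centre in both views, as a cross check
for n,im in(("top",f["a"]),("scene",f["s"])):
    h=cv2.cvtColor(im,cv2.COLOR_BGR2HSV);print(n)
s=f["s"][220:260,330:370];t=f["a"][172:212,114:154]
cv2.imwrite("pics/kk.png",cv2.resize(np.hstack([s,t]),None,fx=9,fy=9,interpolation=cv2.INTER_NEAREST))
```

```text
259 132 [0.4619 0.3852 0.067 ]
257 128 [0.4596 0.3887 0.0645]
238 160 [0.4424 0.3518 0.0453]
265 175 [0.4737 0.3377 0.0449]
180 100 [ 0.3659  0.4101 -0.0005]
400 160 [6.436e-01 3.633e-01 3.000e-04]
140 120 [0.3255 0.3834 0.019 ]
[0.4619, 0.3846, 0.067] top [131.6 190.9] scene [352.2 236.2]
[0.4606, 0.3785, 0.067] top [133.8 191.4] scene [350.5 234.9]
top
scene
```

View pics/kk.png

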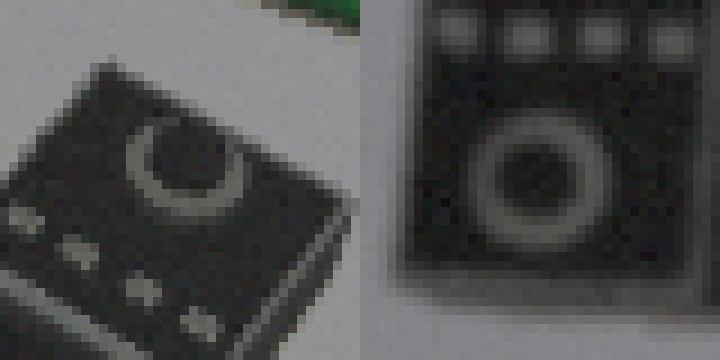

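{"api": "arm_command", "payload": {"series": [[[28,3,0],0],[[54.5,6,0],0],[[54.5,6,40],0],[[54.5,6,85],0],[[54.5,6,115],0]]}}

```text
time_s: 19.5
tool_pos: [0.4609, 0.3824, 0.0842]
tool_rot: [-179.9, 0.1, 95.2]
force: [0.4, 0.1, -1.5]
grip_width: 0.0006
grasp_force: 0.0
```

{"api": "arm_command", "payload": {"series": [[[0,0,1],0],[[0,0,3],0],[[0,0,5],0],[[0,0,7],0],[[0,0,7],0]]}}

```text
time_s: 20.0
tool_pos: [0.4617, 0.3854, 0.0811]
tool_rot: [179.9, -0.1, 95.4]
force: [-0.3, 0.7, -1.6]
grip_width: 0.0007
grasp_force: 0.0
```

{"api": "arm_command", "payload": {"series": [[[0,0,1],0],[[0,0,3],0],[[0,0,5],0],[[0,0,6],0],[[0,0,6],0]]}}

```text
time_s: 20.5
tool_pos: [0.4612, 0.3851, 0.0739]
tool_rot: [180.0, -0.0, 95.4]
force: [0.6, 0.7, 2.8]
grip_width: 0.0004
grasp_force: 1.1
```

{"api": "arm_command", "payload": {"series": [[[0,0,1],0],[[0,0,2.5],0],[[0,0,4],0],[[0,0,5],0],[[0,0,5],0]]}}

```text
time_s: 21.0
tool_pos: [0.4612, 0.3851, 0.0694]
tool_rot: [180.0, -0.0, 95.4]
force: [-2.3, -1.9, 6.9]
grip_width: 0.0001
grasp_force: 3.4
```

{"api": "arm_command", "payload": {"series": [[[0,0,0.5],0],[[0,0,1],0],[[0,0,1.5],0],[[0,0,1.5],0],[[0,0,1.5],0]]}}

```text
time_s: 21.5
tool_pos: [0.4612, 0.3851, 0.0693]
tool_rot: [180.0, -0.0, 95.4]
force: [-4.2, -3.2, 13.7]
grip_width: 0.0006
grasp_force: 7.0
```

The key is bottomed: the tip stops at 61.3 mm while the force climbs to 13.7 N. I'll release it and check the pin.

{"api": "arm_command", "payload": {"series": [[[0,0,-2],0],[[0,0,-6],0],[[0,0,-15],0],[[0,0,-50],0],[[0,0,-90],0]]}}

```text
time_s: 22.0
tool_pos: [0.4598, 0.3837, 0.1563]
tool_rot: [-179.8, 0.2, 95.4]
force: [0.4, 0.8, 0.1]
grip_width: 0.0003
grasp_force: 0.0
```

{"api": "arm_command", "payload": {"series": [[[-50,0,-37],0],[[-100,0,-37],0],[[-150,0,-37],0],[[-200,0,-37],0],[[-250,0,-37],0]]}}

```text
time_s: 22.5
tool_pos: [0.4833, 0.144, 0.1944]
tool_rot: [180.0, -0.0, 95.4]
force: [0.5, -0.4, 0.2]
grip_width: 0.0004
grasp_force: 0.0
```

{"api": "arm_command", "payload": {"series": [[[-40,27,30],0],[[-78,27,35],0],[[-78,27,35],0],[[-78,27,35],0],[[-78,27,35],0]]}}

```text
time_s: 23.0
tool_pos: [0.5176, 0.0723, 0.1594]
tool_rot: [-180.0, -0.0, 95.5]
force: [1.1, -0.2, -0.6]
grip_width: 0.0008
grasp_force: 0.0
```

```bash
python3 look.py f1; python3 -c "
from h import *
both('f1',prow=(165,217),cols=(212,290))
z=np.load('k1.npz');print(z['pos'])
a,d=viewer.read_camera('top');cv2.imwrite('pics/ftop.png',a)
s=np.hstack([np.load('f1.npz')['w'],cv2.resize(a[130:230,110:320],(280,133)).repeat(1,0) if 0 else np.vstack([cv2.resize(a[130:230,110:320],(288,137)),np.zeros((247,288,3),np.uint8)])])
cv2.imwrite('pics/fin.png',s)"
```

```text
23.0 [0.5176 0.0723 0.1594] [ 1.1 -0.2 -0.6]
f1 upper line [0.085  0.0017] 4.86 71 pin ang 4.65 1 pin y 0.0847 off mm 40.55 tool-pin -14.1h.py:74: RankWarning: Polyfit may be poorly conditioned
  f=np.polyfit(Q[:,0],Q[:,1],1);k2=abs(Q[:,1]-np.polyval(f,Q[:,0]))<.001;f=np.polyfit(Q[k2,0],Q[k2,1],1);x=.497
Traceback (most recent call last):
  File "h.py", line 74, in both
    f=np.polyfit(Q[:,0],Q[:,1],1);k2=abs(Q[:,1]-np.polyval(f,Q[:,0]))<.001;f=np.polyfit(Q[k2,0],Q[k2,1],1);x=.497
                                                                             ~~~~~~~~~~^^^^^^^^^^^^^^^^^^^
TypeError: expected non-empty vector for x
```

View pics/f1.png

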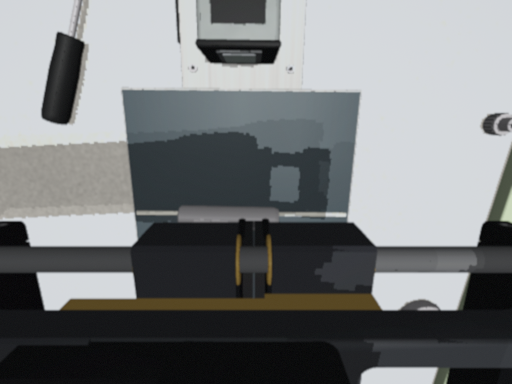

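```bash
python3 -c "
from h import *
both('f1',prow=(190,222),cols=(186,232),lrow=(203,221),lc=((140,174),(284,346)))"
```

```text
f1 upper line [0.0852 0.0004] 4.87 96 pin ang 3.61 23 pin y 0.0416 off mm -1.14 tool-pin 29.4
f1 lower line [0.0852 0.0004] 4.87 96 pin ang 5.35 23 pin y 0.0511 off mm 8.31 tool-pin 19.3
```

```bash
python3 -c "
from cell import env
print(env.sign_off())"
```

```text
the job is handed in; nothing more can be done
None
```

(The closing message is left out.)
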